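# Press home the proud studs of the shoe-care things, in order

### The job

Three push-fit studs still stand proud: with the shut fingertips from above, lightly press each one down until it sits fully home, its rubber washer down on its seat, in this order: first the rubber stud in the tread plate of the brass boot jack, then the brass stud on the steel heel tap block, then the brass stud on the heel of the cedar shoe tree where it stands proud (the stud of the other tree is already home). Only press: grasp, lift or shift nothing, leave everything else where it stands, and finish with the hand clear of everything.

Things in the scene. Friction and masses are not known exactly. Their poses are not given: they have to be found in the camera images.
- jack: Cast brass boot jack, loose, about 0.95 kg, 256 mm long, 112 mm wide, 48 mm high at the horns. Origin on its underside, directly below the stud; +x runs along it from the tread plate to the two horns of the V notch, z up. The flat tread plate, 132 x 90 mm, is 20 mm high, with low ribs before and behind the stud.
- jack_stud_top (a point): Top of the boot jack's black rubber stud: a domed head 24 mm across and 5 mm thick on a soft rubber washer 5 mm thick that gives about 1 mm per 3 N (6 mm at most), over the jack's origin. Its top is at most 42 mm above the shelf when proud, 30 mm when home; it moves with the stud.
- jack_stud (a joint): How far the boot jack's stud is pressed in, m: 0 stands 12 mm proud, 0.012 is home (its washer resting on the tread plate; the shank stops there and the force rises as the washer gives). Push straight down; it slides against a steady friction of about 4 N and stays where it is left.
- tap_block: Steel heel tap block, loose, about 0.9 kg, 80 x 56 x 38 mm (x, y, z), two dark crescents on its top. Origin at the centre of its underside, z up.
- block_stud_top (a point): Top of the brass stud in the middle of the heel tap block's top: domed head 24 mm across and 5 mm thick on a soft rubber washer 5 mm thick that gives about 1 mm per 3 N (6 mm at most). At most 60 mm above the shelf when proud, 48 mm when home; it moves with the stud.
- block_stud (a joint): How far the block's stud is pressed in, m: 0 stands 12 mm proud, 0.012 is home (its washer resting on the block; the shank stops there). Friction about 4 N; it stays where it is left.
- tree_proud: The cedar shoe tree whose heel stud stands proud, loose, about 0.3 kg, 260 mm long, 78 mm wide, 56 mm high at the instep. Origin on the underside of the heel block, directly below the stud; +x runs from the heel to the split toe. The heel block is 76 x 56 mm and 46 mm high.
- tree_stud_top (a point): Top of that shoe tree's brass stud, on the flat top of the heel: domed head 24 mm across and 5 mm thick on a soft rubber washer 5 mm thick that gives about 1 mm per 3 N (6 mm at most). At most 68 mm above the shelf when proud, 56 mm when home; it moves with the stud.
- tree_stud (a joint): How far this tree's stud is pressed in, m: 0 stands 12 mm proud, 0.012 is home (its washer resting on the heel; the shank stops there). Friction about 4 N; it stays where it is left.
- tree_home: Bystander: the other cedar shoe tree of the pair, same size and frame (mirror image), its brass stud already home (top 56 mm above the shelf).
- egg: Bystander: marble egg on a small wooden foot, 63 mm across at most, about 88 mm high. Origin under its centre.
- polish_tin: Bystander: flat round polish tin, 66 mm across, 26 mm high. Origin under its centre.
- cream_jar: Bystander: small jar of leather cream with a black cap, 48 mm across, 52 mm high. Origin under its centre.
Mind the look-alikes: they are no part of the job. Leave any purple, red or turquoise look-alike of the tap_block alone.

How it is judged:
By the outcome, as a careful person would: the job done as asked, in the order asked, and still so for the second after the job is handed in, with the robot touching nothing.
It also fails if it takes over 51 s, if anything falls off the work surface, if the arm or the gripper's body presses on something with over 40 N, if the wrist force passes 120 N, or if a joint passes its speed limit or range.

### The arm

A 6-joint arm with a two-finger parallel gripper is mounted at the origin on the work surface. World frame = base frame: x ahead of the robot, y to its left, z up, the work surface at z = 0. Lengths are in mm, angles in rad, forces in N, time in s.
With the tool pointing down it reaches from about 350 to 775 mm from the base axis. Payload 7.3 kg.
Tool frame: the origin (TCP) lies on the centre line of the jaws, within the pads' length; the fingertips stand 17 mm ahead of it and the grasp point (between the pads) lies 2 mm behind it; z points along the fingers, y is the line along which they close (so a half turn about z gives the same grasp; the last joint's range is limited). The gripper opens to 92 mm and grips with 3 to 60 N. Pads are 19 mm wide; open, the fingers measure 130 mm over their backs; the gripper's body (75 mm by 190 mm) begins 47 mm behind the grasp point.
Start: joints at [1.001, 0.342, 1.524, -0, 1.275, -0.146], TCP at [215.882, 478.579, 243.741] pointing down, gripper open.
Joint ranges: [-2.53, 2.53], [-0.77, 2.02], [0.04, 2.7], [-1, 4.14], [0.28, 2.66], [-3.11, 3.11]. Speed limits (rad/s): [2.57, 2.57, 3.14, 3.14, 3.14, 3.14].

### API

Orientations are given as [roll, pitch, yaw] about the fixed x, y, z axes, in that order (R = Rz(yaw) Ry(pitch) Rx(roll)).
In Python, from plant import bot gives the robot as it stands. The module is installed in compiled form; this text tells all that it offers.
- The arm moves only by the shell command python3 -m pendant 'ROWS'. ROWS is JSON, a list of rows, each a list of 3 entries, a list of its own where there are three numbers: the shift along the world's x, y, z as a fraction of full scale, then the turn, a rotation vector about the world's x, y, z as a fraction of full scale, then the opening, from -1 (shut) to 1 (fully open), so that 0 is half open. In form: [[[tx, ty, tz], [rx, ry, rz], claw], ...]. A call has exactly 10 rows; each row shifts and turns the commanded pose from where the row before left it; what a row does not reach is not made up. Full scale, the value 1, is 30 mm for a shift and 0.12 rad for a turn. A row lasts 1/12 s, in which the tool goes at most 41.7 mm and 7.16 degrees, less where a joint would pass 70% of its speed; a pose out of reach is approached as far as the arm can. A call with a number of a shift or a turn outside -1 to 1 is refused whole. A call with a gripper value outside its range is refused whole. The fingers move at their own pace and stop on an object; the grip force is fixed at half the most. Time passes only in rows, so rows that do not move let the fingers close, or fill a call up. It gives the time, the measured TCP pose, the force, the opening and the grip force at its end, in the units of the state.
- bot.get_obs(): the state, without advancing time (a new reading comes with each control period).
- bot.capture(name): name is "scene" or "top" or "wrist"; returns the picture (400x640x3 uint8, blue, green, red); there is no depth.
- bot.camera_params(name): a dict with "fovy" (degrees; the focal length in pixels is half the picture's height over the tangent of half this angle, whatever the lens; pixels are square), "cx", "cy" (the principal point, pixels), "camera_from_world" (4x4, takes a point from world to camera coordinates). Camera axes: x right, y down, z forward; pixel columns grow to the right and rows downward; lengths in mm; the calibration is good to about 2 mm. A picture is of the moment at which its call begins: read the wrist's pose just before it. camera_params takes no time and is no camera call; for the wrist camera it gives the pose at the moment of the call.
- bot.close_job(): hands the job in; it is judged then, once.
The state is a dict: "time": time; "joint_positions": joint angles; "dq": joint speeds; "tau": joint torques, N m; "tool_pos": TCP position; "tcp_rot": TCP orientation; "contact_force": force on the tool from outside, world axes, zero at the start; "moment": the same for the moment, N m; "grip_width": finger opening in mm; "finger_force": force on a finger pad.
Only numpy, scipy, OpenCV 4.12 (cv2) and the standard library are available. Lean on these libraries where they do the work, as an engineer would, in place of code of your own. Each camera call takes 0.05 s, during which the arm holds its last target. There are 200 camera calls.

## Working session

There is one attempt and no reset: what is moved stays moved. The work goes in short steps, Python scripts to look and compute and a shell command to move; the robot and the scene stay as the last step left them, time stands still between calls to the robot, and variables do not carry over. Pictures are saved under pics/ and viewed, at most 10 in all, crops included, and the job is handed in when it is done.

```bash
mkdir -p pics
cat > h.py <<'E'
import numpy as np, cv2
from plant import bot
def snap(n,f):
    p=bot.camera_params(n); im=np.array(bot.capture(n)); cv2.imwrite(f'pics/{f}.png',im); return im,p
def ray(p,u,v,z):
    f=200/np.tan(np.radians(p['fovy'])/2); T=np.array(p['camera_from_world']); R=T[:3,:3]; c=-R.T@T[:3,3]
    d=R.T@np.array([(u-p['cx'])/f,(v-p['cy'])/f,1]); return c+d*(z-c[2])/d[2]
E
python3 - <<'E'
from h import *
import json
o=bot.get_obs(); print({k:np.round(v,3).tolist() for k,v in o.items()})
for n in('top','scene'):
    im,p=snap(n,n+'0'); print(n,p['fovy'],p['cx'],p['cy'],np.round(p['camera_from_world'],3).tolist())
E
```

```text
{'time': 0.0, 'joint_positions': [1.001, 0.343, 1.525, -0.0, 1.275, -0.146], 'dq': [0.001, 0.001, -0.001, 0.001, 0.0, -0.001], 'tau': [0.002, -43.123, -24.422, 0.072, 0.056, -0.0], 'tool_pos': [215.685, 478.249, 243.039], 'tcp_rot': [-3.14, -0.0, 2.718], 'contact_force': [-0.273, -0.447, -0.509], 'moment': [0.001, 0.005, 0.011], 'finger_force': 0.0, 'grip_width': 91.607}
top 51.636257346393016 322.7242272312727 194.06584640537216 [[-0.018, -1.0, 0.002, -62.993], [-0.98, 0.017, -0.197, 512.359], [0.197, -0.005, -0.98, 1097.067], [0.0, 0.0, 0.0, 1.0]]
scene 53.119293343779 319.2703963364415 194.8748204575993 [[-0.162, 0.987, 0.006, 131.87], [0.662, 0.113, -0.741, -309.507], [-0.732, -0.116, -0.672, 1568.882], [0.0, 0.0, 0.0, 1.0]]
```

View pics/top0.png

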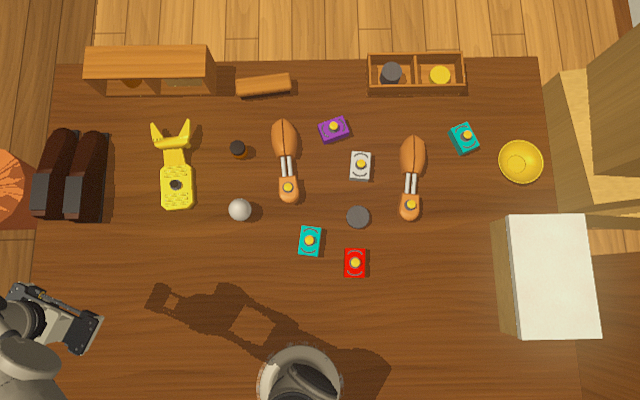

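View pics/scene0.png

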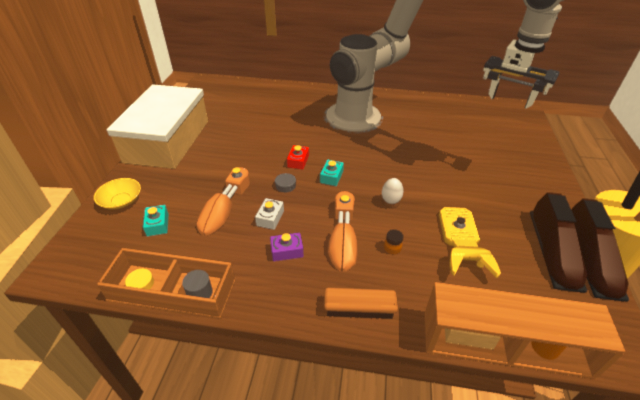

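The top view shows the jack stud at (176,185), the steel block's stud at (361,165), and tree studs at (288,187) and (411,205). The look-alike blocks are purple (334,127), red (355,262) and turquoise (310,240) and (465,136). Only the grey block is steel. A close crop should show which tree's stud is proud.

Run:
```python
from h import *
a=cv2.imread('pics/top0.png'); b=cv2.imread('pics/scene0.png')
def c(im,u,v): return cv2.resize(im[v-20:v+20,u-25:u+25],(250,200),interpolation=cv2.INTER_CUBIC)
cv2.imwrite('pics/crop.png',np.vstack([np.hstack([c(a,288,187),c(a,411,205),c(a,361,165)]),np.hstack([c(b,344,200),c(b,237,176),c(b,269,210)])]))
p=bot.camera_params('top')
for n,u,v,z in(('jack',176,185,42),('block',361,164,60),('treeL',288,187,62),('treeR',411,205,62)): print(n,ray(p,u,v,z).round(1))
```

```text
jack [546.2 339.7  42. ]
block [ 593.2 -180.6   60. ]
treeL [530.5  23.4  62. ]
treeR [ 474.2 -313.    62. ]
```

View pics/crop.png

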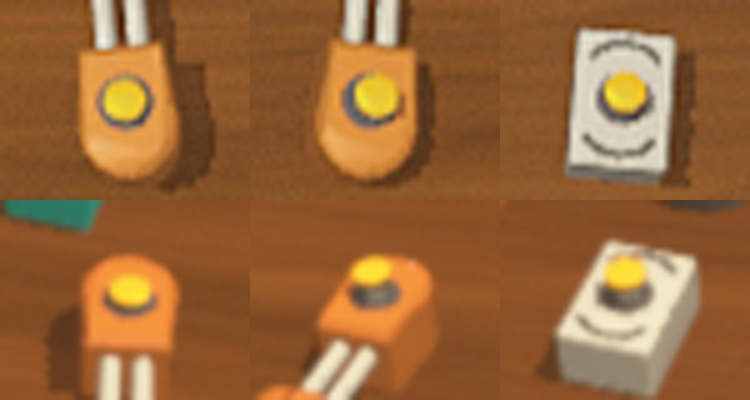

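The crop shows that the right tree, at (411,205), is the proud one, because its black washer and shank are visible. The left tree's stud is home. I'll move over the jack with shut fingers and the tool's y along world y.

```bash
python3 -m pendant '[[[1,-0.4,0],[0,0,0.35],-1],[[1,-0.46,-0.2],[0,0,0.35],-1],[[1,-0.46,-0.3],[0,0,0.35],-1],[[1,-0.46,-0.3],[0,0,0.35],-1],[[1,-0.46,-0.3],[0,0,0.35],-1],[[1,-0.46,-0.3],[0,0,0.35],-1],[[1,-0.46,-0.3],[0,0,0.35],-1],[[1,-0.46,-0.3],[0,0,0.35],-1],[[1,-0.46,-0.3],[0,0,0.35],-1],[[1,-0.46,-0.3],[0,0,0.35],-1]]'
python3 - <<'E'
from h import *
im,p=snap('wrist','w1'); o=bot.get_obs(); print(o['time'],o['tool_pos'],o['tcp_rot'],o['grip_width'],o['contact_force'])
print(p['fovy'],p['cx'],p['cy'],np.round(p['camera_from_world'],3).tolist())
E
```

```text
time: 0.93
tool_pos: [517.0, 341.3, 164.8]
tcp_rot: [-3.141, -0.001, 3.14]
contact_force: [0.1, 0.9, 0.1]
grip_width: 29.5
finger_force: 0.0
0.9833 [521.73153451 337.90608084 162.61857831] [-3.13898579e+00  5.38419207e-04  3.13895521e+00] 25.856052324194078 [ 2.81618339 -3.31809244 -1.83366029]
58.237822813417615 315.7786524784246 205.7154358879029 [[0.001, 1.0, 0.0, -341.239], [0.964, -0.001, 0.267, -510.31], [0.267, -0.0, -0.964, 176.913], [0.0, 0.0, 0.0, 1.0]]
```

View pics/w1.png

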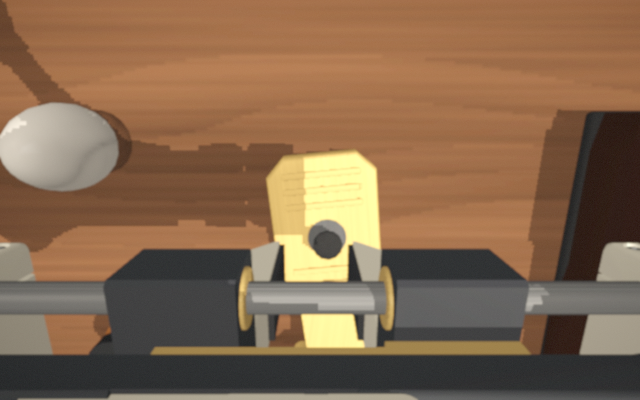

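Run:
```python
from h import *
im,p=snap('wrist','w2'); g=cv2.cvtColor(im,cv2.COLOR_BGR2GRAY)
s=bot.get_obs(); print(s['tool_pos'])
cv2.imwrite('pics/w2c.png',cv2.resize(im[190:290,250:410],None,fx=5,fy=5,interpolation=cv2.INTER_CUBIC))
m=(g<60).astype(np.uint8); m[:200]=0;m[275:]=0;m[:,:295]=0;m[:,360:]=0
n,l,st,ce=cv2.connectedComponentsWithStats(m)
for i in range(1,n):
    if st[i,4]>60: print(st[i],ce[i],ray(p,*ce[i],41).round(1))
```

```text
[519.06175546 339.23769159 163.1480322 ]
[343 245  11  30 163] [347.67484663 262.60736196] [569.9 362.2  41. ]
```

View pics/w2c.png

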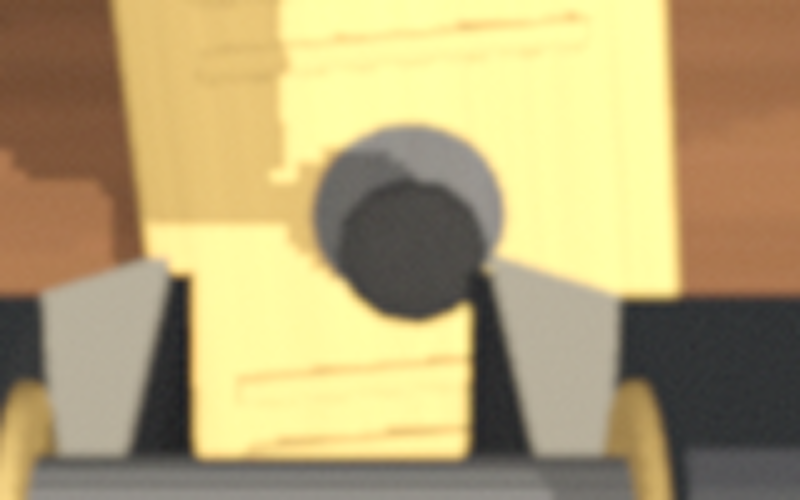

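The dark head is centred at (332.6,240), above its grey seat ring. The ribs are well clear of it.

Run:
```python
from h import *
p=bot.camera_params('wrist'); s=bot.get_obs(); print(s['tool_pos'],s['grip_width'],s['time'],s['joint_positions'])
print(ray(p,332.6,240,41))
p=bot.camera_params('top')
for z in(60,100,140): print(ray(p,108,175,z).round())
```

```text
[519.06175546 339.23769159 163.1480322 ] 22.004146094670812 1.0333 [ 4.55950145e-01  5.84136784e-01  1.35759633e+00 -1.31307120e-03
  1.20211262e+00 -1.10730916e+00]
[547.98064313 351.2585409   41.        ]
[574. 523.  60.]
[563. 502. 100.]
[553. 481. 140.]
```

Run:
```python
from h import *
from scipy.ndimage import label
a=cv2.imread('pics/top0.png'); pt=bot.camera_params('top')
g=a.max(2); m=(g<90).astype(np.uint8); w=np.zeros_like(m); w[176:194,166:188]=1
ys,xs=np.nonzero(m*w); print(len(xs),xs.mean(),ys.mean(),ray(pt,xs.mean(),ys.mean(),40).round(1))
print(g[178:193,168:186])
b=cv2.imread('pics/scene0.png'); ps=bot.camera_params('scene'); gb=b.max(2); print(gb[212:234,450:472])
```

```text
58 174.63793103448276 183.70689655172413 [550.4 344.4  40. ]
[[236 236 237 238 240 241 243 242 241 241 238 235 235 234 233 233 233 233]
 [234 235 241 225 224 218 217 218 218 216 224 238 237 235 233 233 233 233]
 [236 241 230 164 137  81  58  57  94 102 156 213 241 240 235 233 232 233]
 [237 237 174  82  65  69  74  72  76  90 104 123 211 223 236 235 234 233]
 [242 204 104  67  78  75  82  81  74  77  89  82 108 165 234 237 233 233]
 [244 166  74  70  80  78  82  80  78  74  92  88  80 139 217 236 235 233]
 [244 181  87  71  78  79  82  80  82  74  94  97  84 130 178 232 235 232]
 [241 224 130  64  80  82  79  79  73  77  94  92  83 146 179 233 236 233]
 [236 249 162  71  74  78  75  71  81  88  91  92  78 173 183 232 235 233]
 [235 243 186 110  87  92  83  98  95  94  91  84  99 182 209 233 234 233]
 [234 238 226 178 122 112 109 124 116  89  78 120 157 210 237 236 233 234]
 [234 234 240 226 191 146 119 114 116 143 135 203 217 237 237 234 233 233]
 [233 233 235 239 232 212 202 175 193 218 214 238 239 235 234 233 233 232]
 [232 233 233 234 236 239 242 226 238 241 239 236 235 234 234 23
[... 1433 characters left out ...]
8 132 127 129 154 225 254 254
  254 254 254 254]
 [254 254 254 254 253 243 210 158 146 139 134 134 137 163 222 250 254 254
  254 254 254 254]
 [254 254 254 254 254 253 251 246 241 224 199 196 208 234 251 254 254 254
  254 254 254 254]
 [254 254 254 254 254 254 254 254 254 252 249 249 251 253 254 254 254 254
  254 254 254 254]
 [254 254 254 254 254 253 253 254 254 254 251 252 254 254 254 254 254 254
  254 254 254 254]
 [252 253 254 254 254 253 253 254 254 254 252 253 254 254 254 254 254 254
  254 253 254 254]
 [253 253 253 252 252 252 253 253 252 250 250 249 246 248 251 251 250 251
  252 253 253 254]
 [253 251 251 253 253 253 253 253 253 252 252 252 251 251 252 252 252 253
  253 253 254 254]]
```

Run:
```python
from h import *
pt=bot.camera_params('top');ps=bot.camera_params('scene')
print(ray(pt,173.5,183.4,40),ray(ps,460.5,220,40))
# yellow heads
for n,f,c in((pt,'top0',((361,164),(411,205),(288,187))),(ps,'scene0',((269,205),(237,173),(344,199)))):
    a=cv2.imread(f'pics/{f}.png').astype(int)
    for (u,v),z in zip(c,(57,65,53)):
        w=a[v-8:v+9,u-8:u+9]; m=(w[...,2]>180)&(w[...,1]>150)&(w[...,0]<90); ys,xs=np.nonzero(m)
        print(f,len(xs),(xs.mean()+u-8).round(1),(ys.mean()+v-8).round(1),ray(n,xs.mean()+u-8,ys.mean()+v-8,z).round(1))
```

```text
[551.39089787 347.67045181  40.        ] [556.4458636  348.95334491  40.        ]
top0 47 360.4 163.1 [ 596.8 -179.4   57. ]
top0 87 410.1 204.3 [ 475.7 -310.    65. ]
top0 189 287.1 186.7 [533.3  26.6  53. ]
scene0 36 268.5 204.4 [ 601.6 -178.2   57. ]
scene0 48 236.3 170.9 [ 483.4 -308.3   65. ]
scene0 54 344.8 196.9 [530.9  27.   53. ]
```

```bash
python3 -m pendant '[[[0.6,0.15,0],[0,0,0],-1],[[0.5,0.12,-0.2],[0,0,0],-1],[[0,0,-0.4],[0,0,0],-1],[[0,0,-0.6],[0,0,0],-1],[[0,0,-0.6],[0,0,0],-1],[[0,0,-0.6],[0,0,0],-1],[[0,0,-0.5],[0,0,0],-1],[[0,0,-0.4],[0,0,0],-1],[[0,0,0],[0,0,0],-1],[[0,0,0],[0,0,0],-1]]'
python3 - <<'E'
from h import *
im,p=snap('wrist','w3'); s=bot.get_obs(); print(s['tool_pos'],s['grip_width'],s['contact_force'])
t,_=snap('scene','s3')
cv2.imwrite('pics/c3.png',np.vstack([cv2.resize(im[150:350,200:440],(720,350)),cv2.resize(t[180:260,400:560],(720,250),interpolation=cv2.INTER_CUBIC)]))
E
```

```text
time: 1.87
tool_pos: [548.3, 350.6, 66.4]
tcp_rot: [-3.141, -0.001, 3.138]
contact_force: [0.0, -0.2, -0.0]
grip_width: 0.4
finger_force: 0.0
[549.01047794 350.86287135  67.35100805] 0.8930062418438692 [-0.03586943  0.34377526  0.63672775]
```

View pics/c3.png

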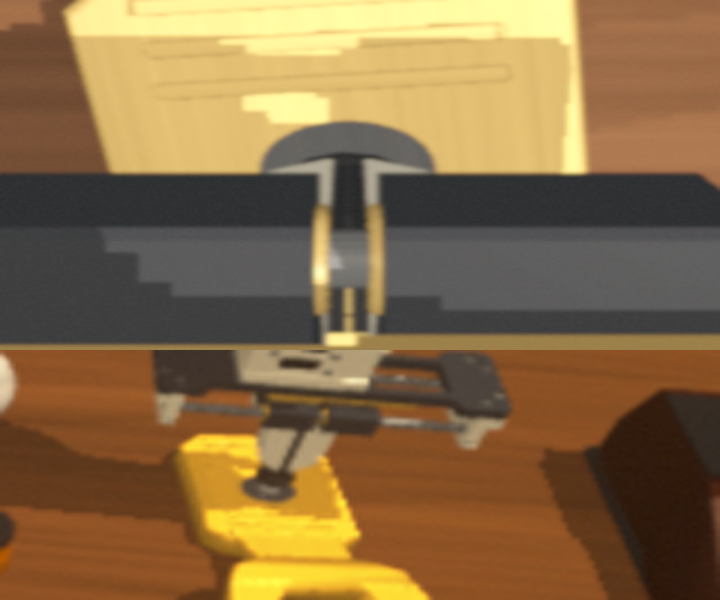

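The fingertips are centred over the stud head and the grey seat is visible around it. I'll press gently.

```bash
python3 -m pendant '[[[0,0,-0.1],[0,0,0],-1],[[0,0,-0.1],[0,0,0],-1],[[0,0,-0.1],[0,0,0],-1],[[0,0,-0.1],[0,0,0],-1],[[0,0,-0.06],[0,0,0],-1],[[0,0,-0.06],[0,0,0],-1],[[0,0,0],[0,0,0],-1],[[0,0,0],[0,0,0],-1],[[0,0,0],[0,0,0],-1],[[0,0,0],[0,0,0],-1]]'
```

```text
time: 2.8
tool_pos: [549.1, 350.6, 51.3]
tcp_rot: [3.141, 0.0, 3.138]
contact_force: [0.7, -0.2, 2.5]
grip_width: 0.5
finger_force: 1.5
```

```bash
python3 -m pendant '[[[0,0,-0.05],[0,0,0],-1],[[0,0,-0.05],[0,0,0],-1],[[0,0,-0.05],[0,0,0],-1],[[0,0,-0.05],[0,0,0],-1],[[0,0,-0.04],[0,0,0],-1],[[0,0,0],[0,0,0],-1],[[0,0,0],[0,0,0],-1],[[0,0,0],[0,0,0],-1],[[0,0,0],[0,0,0],-1],[[0,0,0],[0,0,0],-1]]'
```

```text
time: 3.63
tool_pos: [549.2, 350.6, 44.5]
tcp_rot: [3.141, 0.001, 3.138]
contact_force: [-0.0, 0.0, 7.7]
grip_width: 0.4
finger_force: 3.9
```

```bash
python3 -m pendant '[[[0,0,-0.03],[0,0,0],-1],[[0,0,0],[0,0,0],-1],[[0,0,0],[0,0,0],-1],[[0,0,0],[0,0,0],-1],[[0,0,0],[0,0,0],-1],[[0,0,0],[0,0,0],-1],[[0,0,0],[0,0,0],-1],[[0,0,0],[0,0,0],-1],[[0,0,0],[0,0,0],-1],[[0,0,0],[0,0,0],-1]]'
```

```text
time: 4.47
tool_pos: [549.2, 350.6, 44.0]
tcp_rot: [3.141, 0.001, 3.138]
contact_force: [-0.9, -0.2, 9.4]
grip_width: 0.6
finger_force: 4.7
```

```bash
python3 -m pendant '[[[0,0,0.2],[0,0,0],-1],[[0,0,0.4],[0,0,0],-1],[[0,0,0.8],[0,0,0],-1],[[0,0,0.9],[0,0,0],-1],[[0,-0.4,0.9],[0,0,0],-1],[[0,-0.8,0.9],[0,0,0],-1],[[0,-0.9,0],[0,0,0],-1],[[0.1,-0.9,0],[0,0,0],-1],[[0.1,-0.9,0],[0,0,0],-1],[[0.1,-0.9,0],[0,0,0],-1]]'
python3 -m pendant '[[[0.1,-0.9,0],[0,0,0],-1],[[0.1,-0.9,0],[0,0,0],-1],[[0.1,-0.9,0],[0,0,0],-1],[[0.1,-0.9,0],[0,0,0],-1],[[0,-0.9,0],[0,0,0],-1],[[0,-0.9,0],[0,0,0],-1],[[0,-0.9,0],[0,0,0],-1],[[0,-0.9,0],[0,0,0],-1],[[0,-0.9,0],[0,0,0],-1],[[0,-0.9,0],[0,0,0],-1]]'
python3 -m pendant '[[[0,-0.9,0],[0,0,0],-1],[[0,-0.9,0],[0,0,0],-1],[[0,-0.6,0],[0,0,0],-1],[[0,0,0],[0,0,0],-1],[[0,0,0],[0,0,0],-1],[[0,0,0],[0,0,0],-1],[[0,0,0],[0,0,0],-1],[[0,0,0],[0,0,0],-1],[[0,0,0],[0,0,0],-1],[[0,0,0],[0,0,0],-1]]'
python3 - <<'E'
from h import *
im,p=snap('wrist','w4'); s=bot.get_obs(); print(s['tool_pos'],s['joint_positions'])
t,_=snap('scene','s4')
cv2.imwrite('pics/c4.png',np.vstack([im,cv2.resize(t[195:245,420:580],(640,200),interpolation=cv2.INTER_CUBIC)]))
E
```

```text
time: 5.3
tool_pos: [557.2, 205.2, 166.2]
tcp_rot: [-3.141, -0.001, 3.138]
contact_force: [-0.2, -0.9, 0.4]
grip_width: 0.4
finger_force: 0.0
time: 6.13
tool_pos: [569.2, -64.7, 166.0]
tcp_rot: [3.141, -0.001, 3.138]
contact_force: [0.8, -1.2, 0.4]
grip_width: 0.5
finger_force: 0.0
time: 6.97
tool_pos: [569.9, -134.8, 166.1]
tcp_rot: [3.141, -0.0, 3.139]
contact_force: [-0.6, -0.4, -0.5]
grip_width: 0.5
finger_force: 0.0
[ 569.94805068 -135.00319083  166.11749569] [-3.63424497e-01  5.20323313e-01  1.46336383e+00  6.54423330e-05
  1.15787884e+00 -1.93126714e+00]
```

View pics/c4.png

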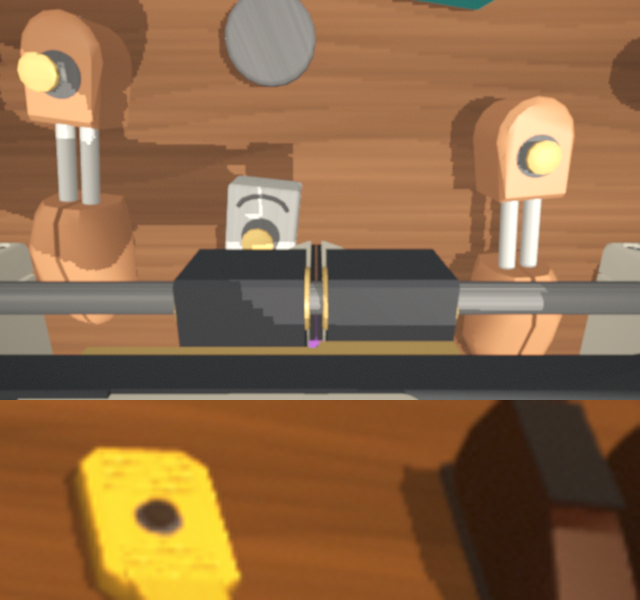

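The jack stud now sits flush. In the wrist view the steel block's brass stud is at about (258,246), partly hidden by the jaws. The proud tree stud is at (40,72) on the left, and the home one is at (543,157).

Run:
```python
from h import *
p=bot.camera_params('wrist'); a=cv2.imread('pics/w4.png'); h=cv2.cvtColor(a,cv2.COLOR_BGR2HSV)
for n,(u0,u1,v0,v1),z in(('tree',(10,70,45,100),65),('block',(230,290,220,248),57)):
    w=h[v0:v1,u0:u1]; m=((w[...,0]>18)&(w[...,0]<35)&(w[...,1]>90)&(w[...,2]>120)).astype(np.uint8)
    c=max(cv2.findContours(m,0,2)[0],key=cv2.contourArea); x,y,ww,hh=cv2.boundingRect(c)
    (cx,cy),r=cv2.minEnclosingCircle(c); print(n,x+u0,y+v0,ww,hh,(cx+u0,cy+v0,r),ray(p,cx+u0,cy+v0,z).round(1))
print(ray(p,258,246,57))
```

```text
tree 17 52 42 40 (38.0, 71.5, 22.74323081970215) [ 476.2 -312.1   65. ]
block 242 229 31 19 (257.2168674468994, 242.18674659729004, 15.547074317932129) [ 595.6 -179.6   57. ]
[ 598.64544287 -179.10800531   57.        ]
```

```bash
python3 -m pendant '[[[0.45,-0.75,0],[0,0,0],-1],[[0.5,-0.72,0],[0,0,0],-1],[[0,0,-0.2],[0,0,0],-1],[[0,0,-0.5],[0,0,0],-1],[[0,0,-0.6],[0,0,0],-1],[[0,0,-0.6],[0,0,0],-1],[[0,0,-0.5],[0,0,0],-1],[[0,0,-0.27],[0,0,0],-1],[[0,0,0],[0,0,0],-1],[[0,0,0],[0,0,0],-1]]'
python3 - <<'E'
from h import *
im,p=snap('wrist','w5'); s=bot.get_obs(); print(s['tool_pos'],s['contact_force'])
t,_=snap('scene','s5')
cv2.imwrite('pics/c5.png',np.vstack([cv2.resize(im[150:350,200:440],(720,350)),cv2.resize(t[175:255,200:360],(720,250),interpolation=cv2.INTER_CUBIC)]))
E
```

```text
time: 7.9
tool_pos: [598.4, -179.5, 86.0]
tcp_rot: [3.141, -0.0, 3.138]
contact_force: [-0.2, -0.3, -0.2]
grip_width: 0.2
finger_force: 0.0
[ 598.82430385 -179.69151147   86.74457189] [ 0.3635229  -0.1913577   0.50055781]
```

View pics/c5.png

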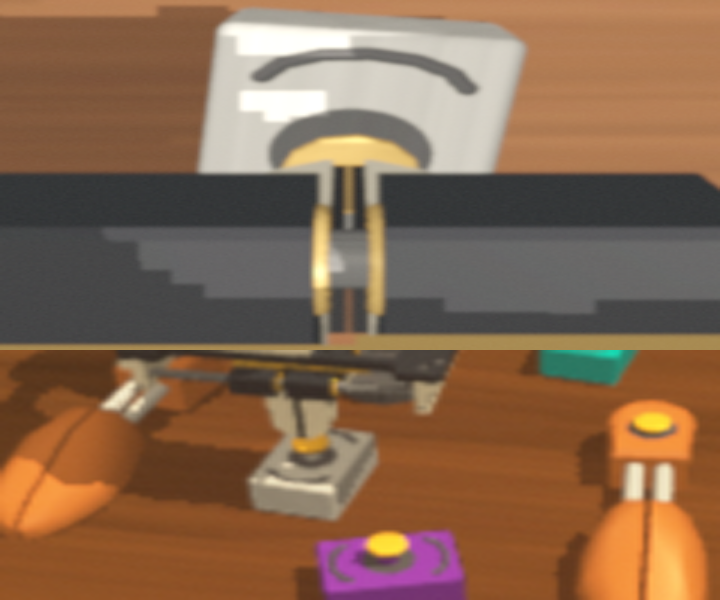

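The fingertips are centred over the block's stud, so I'll press in two stages.

```bash
python3 -m pendant '[[[0,0,-0.15],[0,0,0],-1],[[0,0,-0.1],[0,0,0],-1],[[0,0,-0.1],[0,0,0],-1],[[0,0,-0.1],[0,0,0],-1],[[0,0,-0.1],[0,0,0],-1],[[0,0,-0.05],[0,0,0],-1],[[0,0,0],[0,0,0],-1],[[0,0,0],[0,0,0],-1],[[0,0,0],[0,0,0],-1],[[0,0,0],[0,0,0],-1]]'
python3 -m pendant '[[[0,0,-0.05],[0,0,0],-1],[[0,0,-0.05],[0,0,0],-1],[[0,0,-0.05],[0,0,0],-1],[[0,0,-0.05],[0,0,0],-1],[[0,0,0],[0,0,0],-1],[[0,0,0],[0,0,0],-1],[[0,0,0],[0,0,0],-1],[[0,0,0],[0,0,0],-1],[[0,0,0],[0,0,0],-1],[[0,0,0],[0,0,0],-1]]'
```

```text
time: 8.83
tool_pos: [598.5, -179.7, 68.1]
tcp_rot: [-3.142, 0.0, 3.138]
contact_force: [0.5, 1.1, 3.4]
grip_width: 0.2
finger_force: 1.4
time: 9.67
tool_pos: [598.6, -179.7, 62.5]
tcp_rot: [-3.141, 0.001, 3.138]
contact_force: [-0.6, 1.0, 7.9]
grip_width: 0.1
finger_force: 3.9
```

```bash
python3 -m pendant '[[[0,0,-0.03],[0,0,0],-1],[[0,0,0],[0,0,0],-1],[[0,0,0],[0,0,0],-1],[[0,0,0],[0,0,0],-1],[[0,0,0],[0,0,0],-1],[[0,0,0],[0,0,0],-1],[[0,0,0],[0,0,0],-1],[[0,0,0],[0,0,0],-1],[[0,0,0],[0,0,0],-1],[[0,0,0],[0,0,0],-1]]'
```

```text
time: 10.5
tool_pos: [598.7, -179.7, 61.9]
tcp_rot: [-3.141, 0.001, 3.138]
contact_force: [-1.9, 2.0, 9.7]
grip_width: 0.5
finger_force: 4.8
```

```bash
python3 -m pendant '[[[0,0,0.2],[0,0,0],-1],[[0,0,0.4],[0,0,0],-1],[[0,0,0.8],[0,0,0],-1],[[0,0,0.8],[0,0,0],-1],[[-0.4,-0.5,0.8],[0,0,0],-1],[[-0.8,-0.8,0],[0,0,0],-1],[[-0.8,-0.8,0],[0,0,0],-1],[[-0.8,-0.8,0],[0,0,0],-1],[[-0.8,-0.9,0],[0,0,0],-1],[[-0.47,-0.57,0],[0,0,0],-1]]'
python3 -m pendant '[[[0,0,0],[0,0,0],-1],[[0,0,0],[0,0,0],-1],[[0,0,-0.3],[0,0,0],-1],[[0,0,-0.5],[0,0,0],-1],[[0,0,-0.5],[0,0,0],-1],[[0,0,-0.4],[0,0,0],-1],[[0,0,-0.2],[0,0,0],-1],[[0,0,0],[0,0,0],-1],[[0,0,0],[0,0,0],-1],[[0,0,0],[0,0,0],-1]]'
python3 - <<'E'
from h import *
im,p=snap('wrist','w6'); s=bot.get_obs(); print(s['tool_pos'],s['contact_force'])
t,_=snap('scene','s6')
cv2.imwrite('pics/c6.png',np.vstack([cv2.resize(im[150:350,200:440],(720,350)),cv2.resize(t[145:225,170:330],(720,250),interpolation=cv2.INTER_CUBIC)]))
E
```

```text
time: 11.33
tool_pos: [473.8, -312.5, 151.3]
tcp_rot: [-3.142, -0.001, 3.137]
contact_force: [1.5, -0.6, 0.2]
grip_width: 0.5
finger_force: 0.0
time: 12.17
tool_pos: [477.0, -310.6, 94.6]
tcp_rot: [-3.141, 0.001, 3.139]
contact_force: [1.0, -0.1, -0.6]
grip_width: 0.7
finger_force: 0.0
[ 476.89019152 -310.76351272   94.77592822] [-0.27800895  0.09269474  0.58191949]
```

View pics/c6.png

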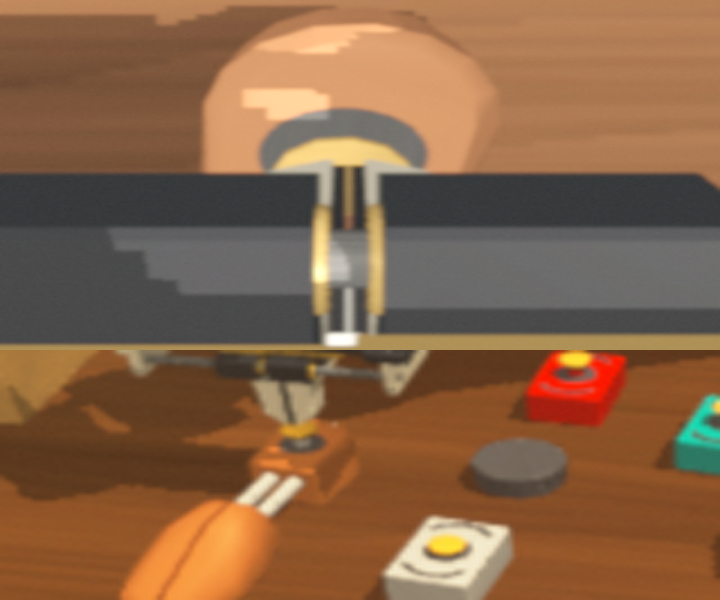

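The block stud is home and the tips are centred over the tree stud, so I'll press it.

```bash
python3 -m pendant '[[[0,0,-0.15],[0,0,0],-1],[[0,0,-0.1],[0,0,0],-1],[[0,0,-0.1],[0,0,0],-1],[[0,0,-0.1],[0,0,0],-1],[[0,0,-0.1],[0,0,0],-1],[[0,0,-0.05],[0,0,0],-1],[[0,0,0],[0,0,0],-1],[[0,0,0],[0,0,0],-1],[[0,0,0],[0,0,0],-1],[[0,0,0],[0,0,0],-1]]'
python3 -m pendant '[[[0,0,-0.05],[0,0,0],-1],[[0,0,-0.05],[0,0,0],-1],[[0,0,-0.05],[0,0,0],-1],[[0,0,-0.05],[0,0,0],-1],[[0,0,-0.02],[0,0,0],-1],[[0,0,0],[0,0,0],-1],[[0,0,0],[0,0,0],-1],[[0,0,0],[0,0,0],-1],[[0,0,0],[0,0,0],-1],[[0,0,0],[0,0,0],-1]]'
```

```text
time: 13.1
tool_pos: [476.3, -310.7, 76.1]
tcp_rot: [3.142, 0.0, 3.138]
contact_force: [-0.1, 0.4, 3.4]
grip_width: 0.4
finger_force: 1.3
time: 13.93
tool_pos: [476.4, -310.9, 70.1]
tcp_rot: [-3.141, 0.001, 3.138]
contact_force: [-1.1, 0.6, 9.6]
grip_width: 0.2
finger_force: 4.5
```

```bash
python3 -m pendant '[[[0,0,0.2],[0,0,0],-1],[[0,0,0.4],[0,0,0],-1],[[0,0,0.8],[0,0,0],-1],[[0,0,0.8],[0,0,0],-1],[[0,0,0.8],[0,0,0],-1],[[-0.5,0,0.8],[0,0,0],-1],[[-0.8,0,0.5],[0,0,0],-1],[[-0.7,0,0],[0,0,0],-1],[[0,0,0],[0,0,0],-1],[[0,0,0],[0,0,0],-1]]'
python3 - <<'E'
from h import *
t,_=snap('scene','s7'); b=cv2.imread('pics/scene0.png')
c=lambda i,u,v: cv2.resize(i[v-20:v+20,u-25:u+25],(250,200),interpolation=cv2.INTER_CUBIC)
cv2.imwrite('pics/c7.png',np.vstack([np.hstack([c(i,460,222),c(i,269,210),c(i,237,176)]) for i in(b,t)]))
print(bot.get_obs()['time'])
E
```

```text
time: 14.77
tool_pos: [415.8, -310.7, 198.4]
tcp_rot: [3.141, 0.0, 3.136]
contact_force: [0.4, -0.4, 0.1]
grip_width: 0.3
finger_force: 0.0
14.8167
```

View pics/c7.png

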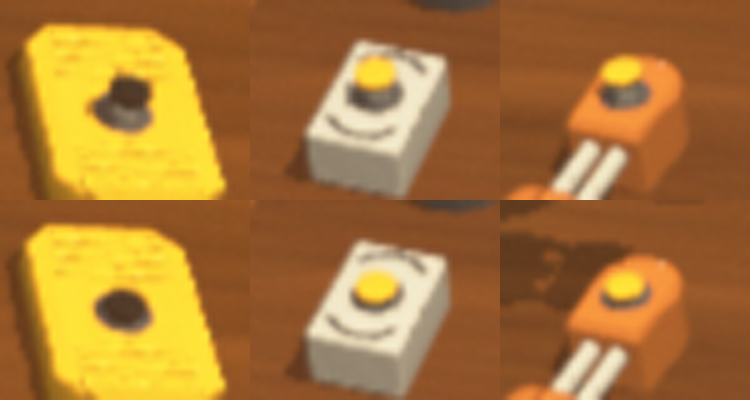

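The before and after crops show all three studs down on their seats, nothing shifted, and the hand clear.

```bash
python3 -c "
from plant import bot
print(bot.close_job())"
```

```text
the job is handed in; nothing more can be done
None
```

All three studs were pressed home in the order asked (jack, block, tree) with at most about 10 N, nothing visibly shifted, the hand finished clear, and the job was handed in at about 15 s.

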